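# Free the clamped stage plate and wedge it just off its rest pads

### The job

The aluminium plate of the small levelling stage is clamped down on its base. Turn the red clamp bar a quarter turn clockwise to free the plate, then take the orange wedge by its upright tab, keep it flat on the bench and push its thin end squarely under the steel bar at the plate's front edge until the plate has just lifted off its rest pads, about 3 mm. Lift the plate with the wedge alone, leave the beaker standing on it and the bottle and timer where they are, and finish while still holding the wedge there.

Things in the scene. Friction and masses are not known exactly. Their poses are not given: they have to be found in the camera images.
- stage_base: Grey forked base, fixed. Origin on the bench mid-stage; +x to its back, +y to its left (clamp side), z up. The wedge enters along +x between the side rails (|y| 58 to 92 mm, 14 high); rear bridge from x +45 mm. Aluminium plate above: x -60 to +70, y -100 to +100 mm, top 24 mm over the bench when down. Steel keeper, 40 mm high, at y +86 to +118, x -17 to +17 mm.
- stage_plate (a joint): Height of the aluminium plate over its rest position, m: 0 = resting on the rubber pads, grows upward, stop at 0.012. It moves straight up on two guide pins and falls back by its own weight (about 0.5 kg with what stands on it). While clamped it can rise only about 1 mm.
- lip_bar (a point): Middle of the lowest line of the round steel bar (12 mm diameter, 100 mm long along y of the stage) under the plate's front edge; 60 mm before the stage's origin and 8 mm above the bench when the plate is down. The wedge goes under this bar. Axes as the stage base.
- clamp_knob (a joint): Clamp angle, rad: 0 = locked (red bar and steel tongue along the stage's y, the tongue under the keeper), grows clockwise seen from above, stop at 1.6. The tongue is clear from about 1.0; a full quarter turn is 1.57. Starts between 0 and 0.2, stays where it is left, needs about 0.06 N m.
- clamp_grip (a point): Grip point on the clamp's turning axis inside the red bar, 58 mm above the bench (stage x 0, y +60 mm). The bar is 10 mm thick, 44 mm long, 40 to 69 mm above the bench; its long side is this point's own y axis, so fingers close along its x axis. Turns with the bar.
- wedge_tab (a point): Centre of the wedge's upright tab (28 x 28 mm, 60 high), 30 mm above the bench when it lies flat. Ramp 28 mm wide from the tab's front (14 mm ahead along +x, 16 high) straight down to the tip (84 mm ahead, 2 high). Loose, 90 g. Pushed along stage +x it first bears when this point is 55 mm before lip_bar; each further 5 mm lifts 1 mm (40 mm before: 3 mm lift). Slippery sole; pushing takes about 5 N.
- beaker: Empty glass beaker, 59 mm wide, 67 mm high, standing loose on the right half of the plate; origin at the centre of its underside, z up.
- amber_bottle: Amber reagent bottle, 62 mm diameter, 125 mm high, standing on the bench at the right back; origin at the centre of its underside.
- bench_timer: White bench timer, 58 x 64 x 18 mm, lying on the bench at the left; origin at the centre of its underside.
Not all that is in view belongs to the job. Of the things like the part that bears wedge_tab, leave any that is brown, green or turquoise; of the rest the larger one is meant.

How it is judged:
By the outcome, as a careful person would: the job done as asked, in the order asked, and still so for the second after the job is handed in, while the arm keeps its last pose, push and grip.
It also fails if it takes over 58 s, if anything falls off the work surface, if the arm or the gripper's body presses on something with over 40 N, if the wrist force passes 120 N, or if a joint passes its speed limit or range.

### The arm

A 6-joint arm with a two-finger parallel gripper is mounted at the origin on a cart in front of the work surface, level with it; the furniture and walls round the work are solid. World frame = base frame: x ahead of the robot, y to its left, z up, the work surface at z = 0. Lengths are in m, angles in degrees, forces in N, time in s.
With the tool pointing down it reaches from about 0.4 to 0.825 m from the base axis. Payload 7 kg.
Tool frame: the origin (TCP) lies midway between the tips of the shut fingers; the grasp point (between the pads) lies 19 mm behind it; z points along the fingers, y is the line along which they close (so a half turn about z gives the same grasp; the last joint's range is limited). The gripper opens to 88 mm and grips with 3 to 60 N. Pads are 19 mm wide; open, the fingers measure 130 mm over their backs; the gripper's body (78 mm by 193 mm) begins 47 mm behind the grasp point.
Start: joints at [-52.821, 20.546, 0.682, 0, -70.136, -16.507], TCP at [0.238, -0.632, 0.227] pointing down, gripper open.
Joint ranges: [-176.03, 176.03], [-82.01, 121.73], [-58.28, 71.71], [-173.87, 95.51], [-174.79, -0.11], [-173.66, 173.66]. Speed limits (degrees/s): [136.94, 136.94, 172.46, 180, 180, 180].

### API

Orientations are given as [roll, pitch, yaw] about the fixed x, y, z axes, in that order (R = Rz(yaw) Ry(pitch) Rx(roll)).
In Python, from plant import r gives the robot as it stands. The module is installed in compiled form; this text tells all that it offers.
- The arm moves only by the tool play_rows, never from a script. Its argument "rows" is a list of rows, each an object with "slide": the shift along the tool's x, y, z as a fraction of full scale, a list of three; "delta_rot": the turn, a rotation vector about the tool's x, y, z as a fraction of full scale, a list of three; "fingers": the opening, from -1 (shut) to 1 (fully open). In form: [{"slide": [x, y, z], "delta_rot": [rx, ry, rz], "fingers": fingers}, ...]. A call has 1 to 8 rows; each row shifts and turns the commanded pose from where the row before left it, along the tool's axes as they then stand; what a row does not reach is not made up. Full scale, the value 1, is 0.15 m for a shift and 0.08 rad for a turn. A row lasts 1/8 s, in which the tool goes at most 62.5 mm and 10.7 degrees, less where a joint would pass 70% of its speed; a pose out of reach is approached as far as the arm can. A call with a number of a shift or a turn outside -1 to 1 is refused whole. A call with a gripper value outside its range is refused whole. The fingers move at their own pace and stop on an object; "squeeze" is the grip in N (left out, the last holds). Time passes only in rows, so rows that do not move let the fingers close. It gives the time, the measured TCP pose, the force, the opening and the grip force at its end, in the units of the state.
- r.get_state(): the state, without advancing time (a new reading comes with each control period).
- r.capture(name): name is "scene" or "top"; returns a dict with "image" (420x560x3 uint8, blue, green, red), "fx", "fy", "cx", "cy" (pixels), "R" (3x3) and "t" (3): a world point X has camera coordinates R X + t. Camera axes: x right, y down, z forward; pixel columns grow to the right and rows downward; lengths in m; the calibration is good to about 2 mm. A picture is of the moment at which its call begins. There is no depth.
- r.close_job(): hands the job in; it is judged then, once.
The state is a dict: "time_s": time; "joints": joint angles; "qd": joint speeds; "joint_torque": joint torques, N m; "tcp_pos": TCP position; "eef_rot": TCP orientation; "contact_force": force on the tool from outside, world axes, zero at the start; "moment": the same for the moment, N m; "gripper_width": finger opening in m; "gripper_force": force on a finger pad.
Only numpy, scipy, OpenCV 4.12 (cv2) and the standard library are available. Lean on these libraries where they do the work, as an engineer would, in place of code of your own. Each camera call takes 0.05 s, during which the arm holds its last target. There are 200 camera calls.

## Working session

There is one attempt and no reset: what is moved stays moved. The work goes in short steps, Python scripts to look and compute and a tool call to move; the robot and the scene stay as the last step left them, time stands still between calls to the robot, and variables do not carry over. Pictures are saved under pics/ and viewed, at most 10 in all, crops included, and the job is handed in when it is done.

Besides the shell and the picture viewer there is one more tool, called after "Emit:" as name(argument=value, ...) on one line, values as JSON. play_rows: Moves the arm, as the interface text tells. Shift numbers are shares of 0.15 m and turn numbers shares of 0.08 rad, none past 1 either way. Its arguments: {"type":"object","properties":{"rows":{"type":"array"},"squeeze":{"type":"number"}},"required":["rows"]}

```bash
mkdir -p pics; python3 - <<'E'
from plant import r
import cv2,numpy as np,pickle
d={}
for n in("scene","top"):
    c=r.capture(n);d[n]=c;cv2.imwrite(f"pics/{n}0.png",c["image"])
    print(n,c["fx"],c["fy"],c["cx"],c["cy"],np.round(c["R"],3).tolist(),np.round(c["t"],3).tolist())
pickle.dump(d,open("c0.pkl","wb"));print(r.get_state())
E
```

```text
scene 442.41562350950085 442.41562350950085 286.9241047190801 216.07355798562443 [[0.427, -0.904, -0.007], [-0.402, -0.183, -0.897], [0.81, 0.386, -0.442]] [-0.214, 0.248, 0.639]
top 540.6291892219155 540.6291892219155 270.54510768489706 203.60853365136254 [[0.006, -1.0, -0.018], [-0.985, -0.003, -0.171], [0.171, 0.019, -0.985]] [-0.002, 0.507, 1.291]
{'time_s': 0.1, 'joints': array([-5.28222971e+01,  2.05850624e+01,  6.38999160e-01, -1.72010706e-02,
       -7.01354127e+01, -1.65074226e+01]), 'qd': array([-0.04852636, -0.08239016,  0.1752936 ,  0.17867633,  0.04950642,
        0.00521831]), 'joint_torque': array([-1.47921295e-03, -5.84165668e+01,  2.93751812e+01,  7.01554075e+00,
        1.01598114e-02, -3.16669775e-05]), 'tcp_pos': array([ 0.23809217, -0.63114955,  0.22574348]), 'eef_rot': array([ 1.79917287e+02, -7.64796770e-03, -1.59335571e+02]), 'contact_force': array([ 1.04121218, -0.99313829, -0.30408292]), 'moment': array([-0.06411696, -0.03462654,  0.03620806]), 'gripper_force': 0.0, 'gripper_width': 0.0878124347961202}
```

View pics/scene0.png

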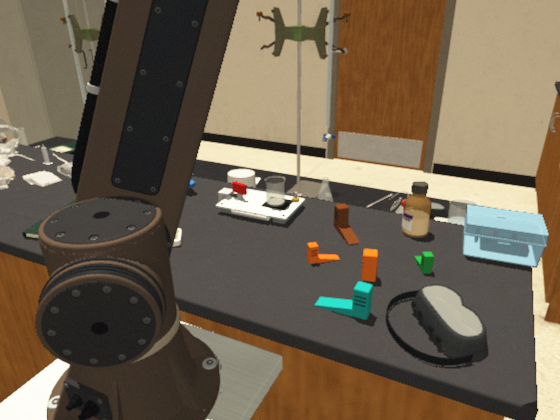

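View pics/top0.png

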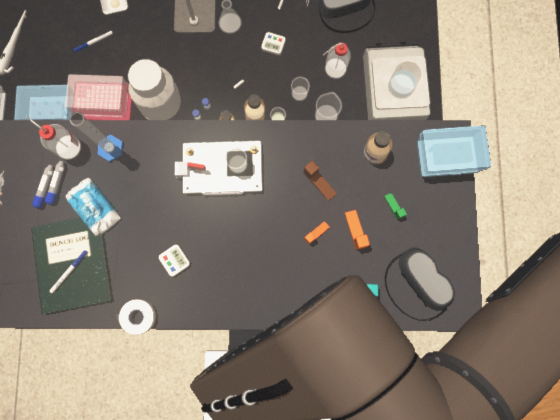

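Candidates for the wedge (top view pixels) are: small orange (317,232), large orange (357,230), brown (319,182), green (396,206) and turquoise (373,290). I choose the large orange one, with its tab near (362,241) in top and (370,265) in scene. The stage is at (222,168) and the red bar at (196,167). The beaker is at (237,162), the bottle at (378,148) and the timer at (174,260).

```bash
cat > h.py <<'E'
import numpy as np,cv2
def ray(c,p):
    R=np.array(c["R"]);t=np.array(c["t"])
    d=R.T@np.array([(p[0]-c["cx"])/c["fx"],(p[1]-c["cy"])/c["fy"],1.]);return -R.T@t,d
def onz(c,p,z):
    o,d=ray(c,p);return o+d*(z-o[2])/d[2]
def tri(c1,p1,c2,p2):
    a,u=ray(c1,p1);b,v=ray(c2,p2);s=np.linalg.lstsq(np.c_[u,-v],b-a,rcond=None)[0]
    P,Q=a+s[0]*u,b+s[1]*v;return (P+Q)/2,np.linalg.norm(P-Q)
def proj(c,X):
    q=np.array(c["R"])@np.array(X)+np.array(c["t"]);return np.array([c["fx"]*q[0]/q[2]+c["cx"],c["fy"]*q[1]/q[2]+c["cy"]])
def blobs(im,lo,hi,amin=15):
    h=cv2.cvtColor(im,cv2.COLOR_BGR2HSV);m=cv2.inRange(h,np.array(lo),np.array(hi))
    cs,_=cv2.findContours(m,cv2.RETR_EXTERNAL,cv2.CHAIN_APPROX_NONE)
    return sorted([c for c in cs if cv2.contourArea(c)>=amin],key=cv2.contourArea)[::-1]
E
python3 - <<'E'
from h import *;import pickle
d=pickle.load(open("c0.pkl","rb"))
for n in d:
    im=d[n]["image"]
    for nm,lo,hi in(("orange",(4,200,150),(14,255,255)),("red",(0,180,100),(3,255,255)),("white",(0,0,190),(180,50,255))):
        for b in blobs(im,lo,hi)[:12]:
            M=cv2.moments(b);x,y,w,h=cv2.boundingRect(b);print(n,nm,round(M['m10']/M['m00'],1),round(M['m01']/M['m00'],1),(x,y,w,h),cv2.contourArea(b),cv2.approxPolyDP(b,1.5,True)[:,0].tolist() if nm!="white" or w>60 else "")
a=cv2.resize(d["top"]["image"][130:260,160:410],None,fx=3.2,fy=3.2,interpolation=cv2.INTER_CUBIC)
cv2.imwrite("pics/cropt.png",a[:, :800])
s=d["scene"]["image"]
b=np.vstack([cv2.resize(s[165:230,205:315],(800,473),interpolation=cv2.INTER_CUBIC)])
cv2.imwrite("pics/crops.png",b)
E
```

```text
scene orange 368.9 267.4 (362, 251, 16, 30) 299.0 [[377, 251], [376, 256], [363, 254], [362, 279], [374, 280]]
scene orange 315.2 255.1 (308, 243, 31, 20) 177.5 [[308, 243], [309, 262], [338, 259], [319, 258], [317, 245], [310, 247]]
scene red 239.0 187.6 (233, 182, 13, 12) 104.0 [[233, 182], [233, 190], [245, 193], [245, 185]]
scene white 415.1 183.0 (309, 160, 229, 54) 2961.0 [[309, 176], [316, 174], [318, 177], [324, 177], [324, 179], [330, 177], [330, 179], [334, 180], [335, 178], [340, 181], [343, 178], [339, 176], [342, 174], [345, 178], [347, 176], [350, 179], [348, 180], [349, 182], [359, 182], [357, 180], [358, 177], [363, 182], [365, 180], [367, 182], [373, 180], [375, 186], [385, 188], [378, 185], [372, 179], [376, 176], [381, 176], [382, 179], [384, 176], [390, 175], [394, 177], [388, 179], [389, 181], [392, 180], [394, 182], [386, 183], [386, 179], [381, 182], [383, 184], [390, 183], [390, 186], [386, 186], [391, 189], [410, 192], [412, 181], [410, 179], [414, 178], [415, 175], [418, 177], [423, 175], [421, 179], [425, 180], [423, 177], [427, 176], [431, 179], [429, 180]
[... 7687 characters left out ...]
335], [161, 333], [159, 336], [151, 335], [152, 332], [158, 331], [145, 332], [152, 322], [150, 306], [146, 302], [137, 299]]
top white 148.8 83.2 (128, 60, 45, 47) 1566.0 
top white 487.0 230.4 (475, 173, 30, 126) 1466.5 
top white 60.3 99.1 (29, 75, 93, 52) 1214.0 [[121, 77], [69, 75], [66, 86], [56, 86], [58, 88], [59, 86], [66, 88], [64, 96], [30, 97], [29, 117], [38, 126], [31, 120], [32, 118], [65, 118], [66, 107], [72, 106], [73, 82], [75, 80], [121, 81]]
top white 512.5 140.5 (498, 107, 35, 81) 1037.5 
top white 67.0 246.6 (46, 231, 45, 33) 949.0 
top white 173.5 259.9 (159, 245, 30, 31) 553.0 
top white 66.4 147.5 (56, 135, 24, 24) 348.0 
top white 273.0 42.4 (262, 32, 23, 21) 319.0
```

View pics/cropt.png

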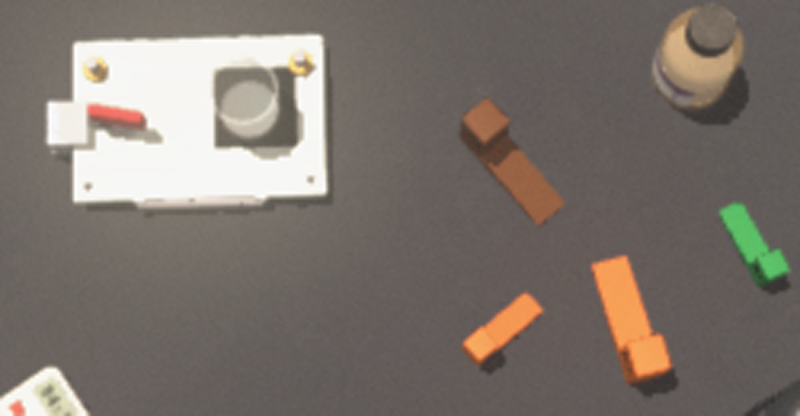

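View pics/crops.png

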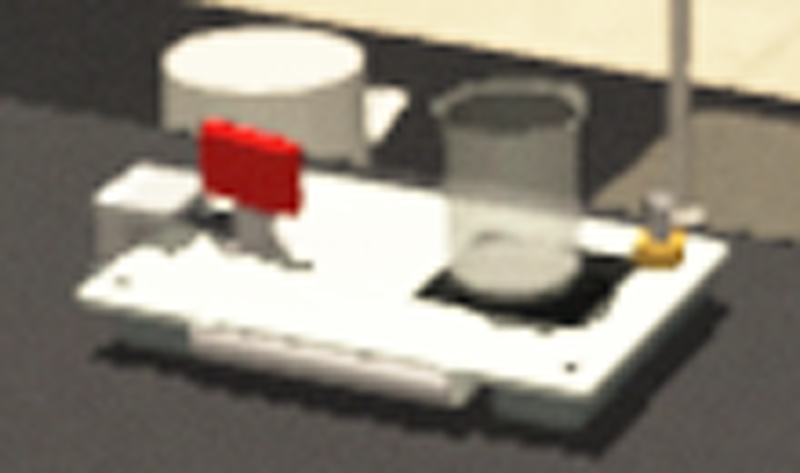

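The top crop shows the large orange wedge with its tab top at crop px (650,357) and its thin end at (610,262). The plate corners are (73,42), (323,35), (327,195) and (73,202), the red bar runs (88,111)–(145,120), and the beaker is on the right half. The scene crop confirms the red bar standing left of the beaker, with the steel lip bar at the front edge.

```bash
cat > m0.py <<'E'
from h import *;import pickle
d=pickle.load(open("c0.pkl","rb"));T=d["top"];S=d["scene"]
c=lambda p:(p[0]/3.2+160-.35,p[1]/3.2+130-.35)
P=[onz(T,c(p),.024) for p in((73,42),(323,35),(327,195),(73,202))]
P=np.array(P)[:,:2];print("plate",P.round(4).tolist())
ex=(P[0]+P[1]-P[2]-P[3]);ey=P[0]+P[3]-P[1]-P[2];print("yaw",np.degrees(np.arctan2(ex[1],ex[0])),np.degrees(np.arctan2(-ey[0],ey[1])),"size",np.linalg.norm(ex)/2,np.linalg.norm(ey)/2)
y=np.arctan2(-ey[0],ey[1]);R=np.array([[np.cos(y),-np.sin(y)],[np.sin(y),np.cos(y)]])
o=P.mean(0)-R@[.005,0];print("origin",o)
f=lambda a,b,z:print(np.round(onz(T,c(a),z)[:2],4),np.round(onz(T,c(b),z)[:2],4))
print("clamp expected",o+R@[0,.06]);f((88,111),(145,120),.069)
print("lip",o+R@[-.06,0]); f((135,205),(267,203),.01)
print("keeper",o+R@[0,.102]);print(onz(T,c((67,123)),.04)[:2])
print("tab top corners");f((628,340),(660,335),.06);f((672,371),(638,380),.06)
print("tip");f((592,265),(627,257),.002)
# heights by triangulation: tab top centre; red bar top centre ; scene pix
sc=lambda p:(p[0]*110/800+205-.4,p[1]*65/473+165-.4)
print("tab",tri(T,c((650,357)),S,(370.5,252.5)))
print("bar",tri(T,c((116,115)),S,sc((252,131))))
print("plate corner FL",tri(T,c((73,202)),S,sc((78,293))),"BR",tri(T,c((323,35)),S,sc((728,243))),"FR",tri(T,c((327,195)),S,sc((580,393))))
E
python3 m0.py
```

```text
plate [[0.668, 0.2273], [0.674, 0.0269], [0.5436, 0.0226], [0.5375, 0.2228]]
yaw 1.9420473334789927 1.7324691667581442 size 0.13052755109232148 0.200368830633525
origin [0.60076214 0.12472609]
clamp expected [0.59894818 0.18469867]
[0.6    0.2053] [0.593  0.1612]
lip [0.54078956 0.12291213]
[0.5379 0.1758] [0.5398 0.0707]
keeper [0.5976784  0.22667947]
[0.59750364 0.22669081]
tab top corners
[ 0.4259 -0.2062] [ 0.4298 -0.2302]
[ 0.4027 -0.2386] [ 0.3959 -0.213 ]
tip
[ 0.492 -0.187] [ 0.4985 -0.2148]
tab (array([ 0.41344246, -0.2226539 ,  0.05691823]), np.float64(0.0003583406171901255))
bar (array([0.59705999, 0.18328088, 0.069014  ]), np.float64(0.0007605929244832209))
plate corner FL (array([0.53799278, 0.22300877, 0.02185059]), np.float64(0.0004116149641359914)) BR (array([0.67418173, 0.02761266, 0.02224396]), np.float64(0.0013757750604480184)) FR (array([0.5433879 , 0.02428408, 0.02073656]), np.float64(0.003658864993876886))
```

```bash
cat > go.py <<'E'
import sys;from plant import r;import numpy as np
from scipy.spatial.transform import Rotation as Ro
# usage: go.py x y z yaw ; prints shift (full-scale units, present tool axes), turn (full-scale units)
x,y,z,yaw=map(float,sys.argv[1:5]);s=r.get_state()
C=Ro.from_euler('xyz',s['eef_rot'],degrees=True);T=Ro.from_euler('xyz',[180,0,yaw],degrees=True)
print('t',round(s['time_s'],2),'pos',np.round(s['tcp_pos'],4),'rot',np.round(s['eef_rot'],1),'w',round(s['gripper_width'],4),'F',np.round(s['contact_force'],1),'j',np.round(s['joints']).astype(int))
D=np.array([x,y,z])-s['tcp_pos']
print('slide now',np.round(C.inv().apply(D)/.15,3),'slide at target yaw',np.round(T.inv().apply(D)/.15,3),'turn',np.round((C.inv()*T).as_rotvec()/.08,2))
E
python3 go.py .598 .184 .16 -99
```

```text
t 0.1 pos [ 0.2381 -0.6311  0.2257] rot [ 179.9   -0.  -159.3] w 0.0878 F [ 1.  -1.  -0.3] j [-53  21   1   0 -70 -17]
slide now [-4.163  4.237  0.444] slide at target yaw [-5.743 -1.52   0.438] turn [ 2.000e-02  1.000e-02 -1.316e+01]
```

Emit:
play_rows(rows=[{"slide": [-0.28,0.28,0],"delta_rot": [0,0,0],"fingers": 0},{"slide": [-0.28,0.28,0],"delta_rot": [0,0,0],"fingers": 0},{"slide": [-0.28,0.28,0],"delta_rot": [0,0,0],"fingers": 0},{"slide": [-0.28,0.28,0],"delta_rot": [0,0,0],"fingers": 0},{"slide": [-0.28,0.28,0],"delta_rot": [0,0,0],"fingers": 0},{"slide": [-0.28,0.28,0],"delta_rot": [0,0,0],"fingers": 0},{"slide": [-0.28,0.28,0],"delta_rot": [0,0,0],"fingers": 0},{"slide": [-0.28,0.28,0],"delta_rot": [0,0,0],"fingers": 0}], squeeze=30)

```text
time_s: 1.1
tcp_pos: [0.4344, -0.1967, 0.2266]
eef_rot: [-180.0, 0.0, -159.3]
contact_force: [1.9, 0.0, 0.8]
gripper_width: 0.0436
gripper_force: 0.0
```

Emit:
play_rows(rows=[{"slide": [-0.28,0.28,0],"delta_rot": [0,0,0],"fingers": 0},{"slide": [-0.28,0.28,0],"delta_rot": [0,0,0],"fingers": 0},{"slide": [-0.28,0.28,0],"delta_rot": [0,0,0],"fingers": 0},{"slide": [-0.28,0.28,0],"delta_rot": [0,0,0],"fingers": 0},{"slide": [-0.28,0.28,0],"delta_rot": [0,0,0],"fingers": 0},{"slide": [-0.28,0.28,0],"delta_rot": [0,0,0],"fingers": 0},{"slide": [-0.2,0.2,0],"delta_rot": [0,0,0],"fingers": 0},{"slide": [0,0,0],"delta_rot": [0,0,-1],"fingers": 0}])

```text
time_s: 2.1
tcp_pos: [0.5988, 0.1675, 0.2251]
eef_rot: [-180.0, -0.1, -154.5]
contact_force: [-0.6, 0.1, -0.3]
gripper_width: 0.0439
gripper_force: 0.0
```

Emit:
play_rows(rows=[{"slide": [0,0,0],"delta_rot": [0,0,-1],"fingers": 0},{"slide": [0,0,0],"delta_rot": [0,0,-1],"fingers": 0},{"slide": [0,0,0],"delta_rot": [0,0,-1],"fingers": 0},{"slide": [0,0,0],"delta_rot": [0,0,-1],"fingers": 0},{"slide": [0,0,0],"delta_rot": [0,0,-1],"fingers": 0},{"slide": [0,0,0],"delta_rot": [0,0,-1],"fingers": 0},{"slide": [0,0,0],"delta_rot": [0,0,-1],"fingers": 0},{"slide": [0,0,0],"delta_rot": [0,0,-1],"fingers": 0}])

```text
time_s: 3.1
tcp_pos: [0.598, 0.1648, 0.2261]
eef_rot: [180.0, -0.0, -117.9]
contact_force: [-0.9, 0.2, 0.5]
gripper_width: 0.0436
gripper_force: 0.0
```

Emit:
play_rows(rows=[{"slide": [0,0,0],"delta_rot": [0,0,-1],"fingers": 0},{"slide": [0,0,0],"delta_rot": [0,0,-1],"fingers": 0},{"slide": [0,0,0],"delta_rot": [0,0,-1],"fingers": 0},{"slide": [0,0,0],"delta_rot": [0,0,-1],"fingers": 0},{"slide": [0,0,0],"delta_rot": [0,0,0],"fingers": 0}])

```text
time_s: 3.72
tcp_pos: [0.5981, 0.1648, 0.2262]
eef_rot: [180.0, -0.0, -99.8]
contact_force: [0.1, -0.2, -0.2]
gripper_width: 0.0439
gripper_force: 0.0
```

```bash
python3 go.py .598 .184 .047 -99
```

```text
t 3.73 pos [0.5981 0.1648 0.2262] rot [180.   -0.  -99.8] w 0.0439 F [ 0.1 -0.2 -0.2] j [ 33  15  -7   0 -68 -43]
slide now [-0.127  0.022  1.195] slide at target yaw [-0.126  0.021  1.195] turn [ 0.01 -0.   -0.17]
```

Emit:
play_rows(rows=[{"slide": [-0.127,0.022,0.2],"delta_rot": [0,0,-0.2],"fingers": 0},{"slide": [0,0,0.25],"delta_rot": [0,0,0],"fingers": 0},{"slide": [0,0,0.25],"delta_rot": [0,0,0],"fingers": 0},{"slide": [0,0,0.2],"delta_rot": [0,0,0],"fingers": 0},{"slide": [0,0,0],"delta_rot": [0,0,0],"fingers": 0}])

```text
time_s: 4.35
tcp_pos: [0.5967, 0.1833, 0.0891]
eef_rot: [179.8, -0.2, -98.9]
contact_force: [0.3, 0.6, 0.7]
gripper_width: 0.0438
gripper_force: 0.0
```

```bash
python3 go.py .598 .184 .047 -99; python3 - <<'E'
from plant import r;import cv2
a=r.capture("scene");cv2.imwrite("pics/s1.png",cv2.resize(a["image"][110:230,190:350],(800,600),interpolation=cv2.INTER_CUBIC))
E
```

```text
t 4.35 pos [0.5967 0.1833 0.0891] rot [179.8  -0.2 -98.9] w 0.0438 F [0.3 0.6 0.7] j [ 35  23 -16   0 -52 -44]
slide now [-0.007 -0.009  0.28 ] slide at target yaw [-0.006 -0.008  0.28 ] turn [ 0.05 -0.04  0.01]
```

View pics/s1.png

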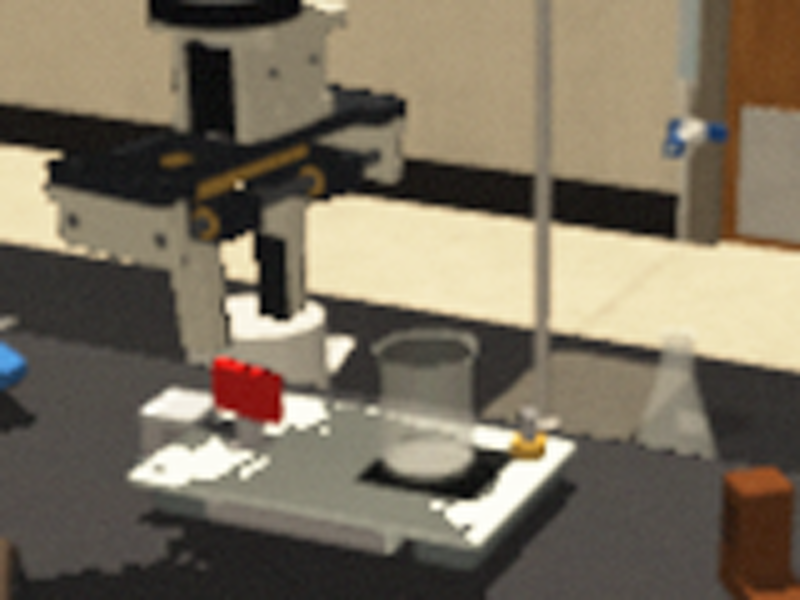

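The open fingers, with tips at (205,360) and (285,310), straddle the red bar top at (248,365) and are clear of the beaker. I'll go down, close, and turn.

Emit:
play_rows(rows=[{"slide": [-0.006,-0.008,0.14],"delta_rot": [0,0,0],"fingers": 0},{"slide": [0,0,0.14],"delta_rot": [0,0,0],"fingers": 0},{"slide": [0,0,0],"delta_rot": [0,0,0],"fingers": -1},{"slide": [0,0,0],"delta_rot": [0,0,0],"fingers": -1},{"slide": [0,0,0],"delta_rot": [0,0,0],"fingers": -1},{"slide": [0,0,0],"delta_rot": [0,0,0],"fingers": -1}], squeeze=20)

```text
time_s: 5.15
tcp_pos: [0.5997, 0.1851, 0.0505]
eef_rot: [-180.0, 0.0, -98.8]
contact_force: [-10.1, 3.5, 10.8]
gripper_width: 0.0099
gripper_force: 19.9
```

```bash
python3 go.py .598 .184 .047 -178.2
```

```text
t 5.15 pos [0.5997 0.1851 0.0505] rot [-180.     0.   -98.8] w 0.0099 F [-10.1   3.5  10.8] j [ 35  25 -17   0 -47 -44]
slide now [0.009 0.01  0.023] slide at target yaw [ 0.011 -0.007  0.023] turn [0.000e+00 1.000e-02 1.732e+01]
```

Emit:
play_rows(rows=[{"slide": [0,0.01,-0.02],"delta_rot": [0,0,0],"fingers": -1},{"slide": [0,0,0],"delta_rot": [0,0,0],"fingers": -1},{"slide": [0,0,0],"delta_rot": [0,0,0.5],"fingers": -1},{"slide": [0,0,0],"delta_rot": [0,0,0.8],"fingers": -1},{"slide": [0,0,0],"delta_rot": [0,0,0.8],"fingers": -1}])

```text
time_s: 5.78
tcp_pos: [0.5991, 0.1853, 0.0516]
eef_rot: [-179.9, 0.0, -108.6]
contact_force: [7.7, 0.9, -13.0]
gripper_width: 0.0097
gripper_force: 20.0
```

Emit:
play_rows(rows=[{"slide": [0,-0.004,0.01],"delta_rot": [0,0,0.8],"fingers": -1},{"slide": [0,0,0],"delta_rot": [0,0,0.8],"fingers": -1},{"slide": [0,0,0],"delta_rot": [0,0,0.8],"fingers": -1},{"slide": [0,0,0],"delta_rot": [0,0,0.8],"fingers": -1},{"slide": [0,0,0],"delta_rot": [0,0,0.8],"fingers": -1}])

```text
time_s: 6.4
tcp_pos: [0.5993, 0.1852, 0.0507]
eef_rot: [-180.0, 0.1, -126.9]
contact_force: [3.7, 1.6, -6.8]
gripper_width: 0.01
gripper_force: 20.0
```

```bash
python3 go.py .5991 .1853 .0512 -178.2
```

```text
t 6.4 pos [0.5993 0.1852 0.0507] rot [-1.800e+02  1.000e-01 -1.269e+02] w 0.01 F [ 3.7  1.6 -6.8] j [ 35  25 -18   0 -47 -72]
slide now [ 0.     0.001 -0.003] slide at target yaw [ 0.001  0.001 -0.003] turn [0.000e+00 1.000e-02 1.119e+01]
```

Emit:
play_rows(rows=[{"slide": [0,0,0.004],"delta_rot": [0,0,0.8],"fingers": -1},{"slide": [0,0,0],"delta_rot": [0,0,0.8],"fingers": -1},{"slide": [0,0,0],"delta_rot": [0,0,0.8],"fingers": -1},{"slide": [0,0,0],"delta_rot": [0,0,0.8],"fingers": -1},{"slide": [0,0,0],"delta_rot": [0,0,0.8],"fingers": -1},{"slide": [0,0,0],"delta_rot": [0,0,0.8],"fingers": -1},{"slide": [0,0,0],"delta_rot": [0,0,0.8],"fingers": -1}])

```text
time_s: 7.28
tcp_pos: [0.5994, 0.1852, 0.0507]
eef_rot: [-180.0, 0.1, -152.6]
contact_force: [2.1, 0.1, -2.3]
gripper_width: 0.0099
gripper_force: 20.0
```

Emit:
play_rows(rows=[{"slide": [0,0,0],"delta_rot": [0,0,0.8],"fingers": -1},{"slide": [0,0,0],"delta_rot": [0,0,0.8],"fingers": -1},{"slide": [0,0,0],"delta_rot": [0,0,0.8],"fingers": -1},{"slide": [0,0,0],"delta_rot": [0,0,0.8],"fingers": -1},{"slide": [0,0,0],"delta_rot": [0,0,0.8],"fingers": -1},{"slide": [0,0,0],"delta_rot": [0,0,0.7],"fingers": -1},{"slide": [0,0,0],"delta_rot": [0,0,0.5],"fingers": -1},{"slide": [0,0,0],"delta_rot": [0,0,0],"fingers": -1}])

```text
time_s: 8.28
tcp_pos: [0.5994, 0.1852, 0.0507]
eef_rot: [180.0, 0.1, -176.3]
contact_force: [2.9, 0.4, -3.6]
gripper_width: 0.0097
gripper_force: 20.0
```

```bash
python3 go.py .5991 .1853 .16 -178.2;python3 -c "
from plant import r;print(r.get_state()['moment'])"
```

```text
t 8.28 pos [0.5994 0.1852 0.0507] rot [ 1.800e+02  1.000e-01 -1.763e+02] w 0.0097 F [ 2.9  0.4 -3.6] j [  35   25  -18    0  -47 -121]
slide now [ 0.001  0.001 -0.729] slide at target yaw [ 0.002  0.001 -0.729] turn [0.01 0.02 0.42]
[ 0.21674965 -1.27951285 -0.09204319]
```

Emit:
play_rows(rows=[{"slide": [0,0,0],"delta_rot": [0,0,0.4],"fingers": -1},{"slide": [0,0,0],"delta_rot": [0,0,0],"fingers": -1},{"slide": [0,0,0],"delta_rot": [0,0,0],"fingers": -0.4},{"slide": [0,0,0],"delta_rot": [0,0,0],"fingers": -0.4},{"slide": [0,0,-0.15],"delta_rot": [0,0,0],"fingers": -0.4},{"slide": [0,0,-0.3],"delta_rot": [0,0,0],"fingers": -0.4},{"slide": [0,0,-0.35],"delta_rot": [0,0,0],"fingers": 0.2}])

```text
time_s: 9.15
tcp_pos: [0.5976, 0.1844, 0.1708]
eef_rot: [-179.9, -0.2, -178.1]
contact_force: [1.0, 0.7, 0.4]
gripper_width: 0.0318
gripper_force: 0.0
```

```bash
python3 go.py .4136 -.222 .16 -165.5
```

```text
t 9.15 pos [0.5976 0.1844 0.1708] rot [-179.9   -0.2 -178.1] w 0.0318 F [1.  0.7 0.4] j [  35   18  -10    0  -62 -123]
slide now [ 1.315 -2.667  0.08 ] slide at target yaw [ 1.866 -2.316  0.072] turn [-0.01 -0.04 -2.75]
```

Emit:
play_rows(rows=[{"slide": [0.164,-0.333,0.01],"delta_rot": [0,0,0],"fingers": 0.2},{"slide": [0.164,-0.333,0.01],"delta_rot": [0,0,0],"fingers": 0.2},{"slide": [0.164,-0.333,0.01],"delta_rot": [0,0,0],"fingers": 0.2},{"slide": [0.164,-0.333,0.01],"delta_rot": [0,0,0],"fingers": 0.2},{"slide": [0.164,-0.333,0.01],"delta_rot": [0,0,0],"fingers": 0.2},{"slide": [0.164,-0.333,0.01],"delta_rot": [0,0,0],"fingers": 0.2},{"slide": [0.164,-0.333,0.01],"delta_rot": [0,0,0],"fingers": 0.2},{"slide": [0.164,-0.333,0.01],"delta_rot": [0,0,0],"fingers": 0.2}])

```text
time_s: 10.15
tcp_pos: [0.4137, -0.2222, 0.1587]
eef_rot: [180.0, 0.0, -178.1]
contact_force: [1.1, 0.2, -0.1]
gripper_width: 0.0526
gripper_force: 0.0
```

Emit:
play_rows(rows=[{"slide": [0,0,0],"delta_rot": [0,0,-0.9],"fingers": 0.2},{"slide": [0,0,0],"delta_rot": [0,0,-0.9],"fingers": 0.2},{"slide": [0,0,0],"delta_rot": [0,0,-0.9],"fingers": 0.2},{"slide": [0,0,0],"delta_rot": [0,0,0],"fingers": 0.2}])

```text
time_s: 10.65
tcp_pos: [0.4146, -0.2208, 0.1585]
eef_rot: [180.0, -0.0, -165.8]
contact_force: [-0.3, 0.0, -0.5]
gripper_width: 0.0526
gripper_force: 0.0
```

```bash
python3 go.py .4136 -.222 .02 -165.5; python3 - <<'E'
from plant import r;import cv2,numpy as np,pickle
a=r.capture("scene");b=r.capture("top");pickle.dump({"scene":a,"top":b},open("c1.pkl","wb"))
A=cv2.resize(a["image"][170:300,200:420],(620,366),interpolation=cv2.INTER_CUBIC)
B=cv2.resize(b["image"][130:210,160:320],(460,230),interpolation=cv2.INTER_CUBIC)
o=np.zeros((600,620,3),np.uint8);o[:366]=A;o[368:598,:460]=B;cv2.imwrite("pics/s2.png",o)
E
```

```text
t 10.65 pos [ 0.4146 -0.2208  0.1585] rot [ 180.    -0.  -165.8] w 0.0526 F [-0.3  0.  -0.5] j [ -4   4 -30   0 -56 -72]
slide now [ 0.008 -0.006  0.923] slide at target yaw [ 0.009 -0.006  0.923] turn [ 0.   -0.   -0.06]
```

View pics/s2.png

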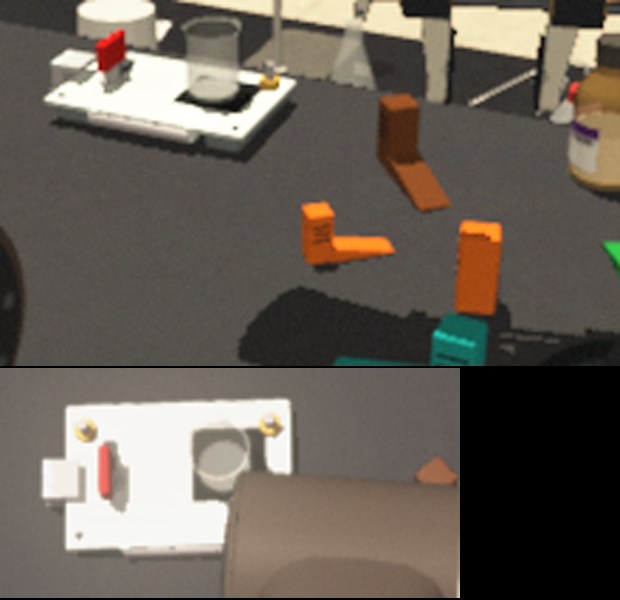

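The red bar now lies along stage x at (105,470), the beaker is undisturbed, and the open fingers at (435,100) and (555,100) are above the orange tab at (480,230). I'll descend and grip.

Emit:
play_rows(rows=[{"slide": [0.008,-0.006,0.3],"delta_rot": [0,0,-0.06],"fingers": 0.2},{"slide": [0,0,0.3],"delta_rot": [0,0,0],"fingers": 0.2},{"slide": [0,0,0.2],"delta_rot": [0,0,0],"fingers": 0.2},{"slide": [0,0,0.11],"delta_rot": [0,0,0],"fingers": 0.2},{"slide": [0,0,0],"delta_rot": [0,0,0],"fingers": 0.2},{"slide": [0,0,0],"delta_rot": [0,0,0],"fingers": 0.2}])

```text
time_s: 11.5
tcp_pos: [0.4147, -0.2221, 0.0226]
eef_rot: [-180.0, 0.0, -165.5]
contact_force: [-0.3, -0.5, -0.1]
gripper_width: 0.0521
gripper_force: 0.0
```

Emit:
play_rows(rows=[{"slide": [0,0,0],"delta_rot": [0,0,0],"fingers": -1},{"slide": [0,0,0],"delta_rot": [0,0,0],"fingers": -1},{"slide": [0,0,0],"delta_rot": [0,0,0],"fingers": -1},{"slide": [0,0,0],"delta_rot": [0,0,0],"fingers": -1},{"slide": [0,0,0],"delta_rot": [0,0,0],"fingers": -1}], squeeze=35)

```text
time_s: 12.12
tcp_pos: [0.4145, -0.2222, 0.0224]
eef_rot: [-180.0, 0.0, -165.5]
contact_force: [-0.7, -0.5, 6.4]
gripper_width: 0.028
gripper_force: 35.0
```

```bash
python3 go.py .4136 -.222 .02 -165.5; python3 - <<'E'
from h import *;import pickle
d=pickle.load(open("c0.pkl","rb"))["top"];c=lambda p:(p[0]/3.2+160-.35,p[1]/3.2+130-.35)
for p in((463,345),(487,362),(543,308),(525,293),(463,120),(545,222),(562,205)):print(p,onz(d,c(p),.0).round(3)[:2])
E
```

```text
t 12.12 pos [ 0.4145 -0.2222  0.0224] rot [-180.     0.  -165.5] w 0.028 F [-0.7 -0.5  6.4] j [ -4  16 -39   0 -35 -71]
slide now [0.005 0.003 0.016] slide at target yaw [0.005 0.003 0.016] turn [-0.    0.01  0.01]
(463, 345) [ 0.428 -0.085]
(487, 362) [ 0.415 -0.104]
(543, 308) [ 0.458 -0.148]
(525, 293) [ 0.47  -0.134]
(463, 120) [ 0.61  -0.086]
(545, 222) [ 0.527 -0.151]
(562, 205) [ 0.541 -0.164]
```

Emit:
play_rows(rows=[{"slide": [0,0,-0.05],"delta_rot": [0,0,0],"fingers": -1},{"slide": [0,0,-0.2],"delta_rot": [0,0,0],"fingers": -1},{"slide": [0,0,-0.2],"delta_rot": [0,0,0],"fingers": -1},{"slide": [0,0,0],"delta_rot": [0,0,0.9],"fingers": -1},{"slide": [0,0,0],"delta_rot": [0,0,0.9],"fingers": -1},{"slide": [0,0,0],"delta_rot": [0,0,0.97],"fingers": -1},{"slide": [0,0,0],"delta_rot": [0,0,0],"fingers": -1}])

```text
time_s: 13.0
tcp_pos: [0.4139, -0.222, 0.0896]
eef_rot: [180.0, -0.0, -178.1]
contact_force: [-0.9, 0.5, -1.2]
gripper_width: 0.0277
gripper_force: 35.0
```

```bash
python3 go.py .4463 .1204 .0224 -178.2
```

```text
t 13.0 pos [ 0.4139 -0.222   0.0896] rot [ 180.    -0.  -178.1] w 0.0277 F [-0.9  0.5 -1.2] j [ -4   9 -35   0 -46 -84]
slide now [-0.29   2.275  0.448] slide at target yaw [-0.287  2.275  0.448] turn [ 0.   -0.    0.01]
```

Emit:
play_rows(rows=[{"slide": [-0.036,0.15,0],"delta_rot": [0,0,0],"fingers": -1},{"slide": [-0.036,0.284,0],"delta_rot": [0,0,0],"fingers": -1},{"slide": [-0.036,0.284,0],"delta_rot": [0,0,0],"fingers": -1},{"slide": [-0.036,0.284,0],"delta_rot": [0,0,0],"fingers": -1},{"slide": [-0.036,0.284,0],"delta_rot": [0,0,0],"fingers": -1},{"slide": [-0.036,0.284,0],"delta_rot": [0,0,0],"fingers": -1},{"slide": [-0.036,0.284,0],"delta_rot": [0,0,0],"fingers": -1},{"slide": [-0.036,0.284,0],"delta_rot": [0,0,0],"fingers": -1}])

```text
time_s: 14.0
tcp_pos: [0.4469, 0.1013, 0.0897]
eef_rot: [180.0, 0.0, -178.0]
contact_force: [1.8, -0.0, -0.9]
gripper_width: 0.0279
gripper_force: 35.0
```

Emit:
play_rows(rows=[{"slide": [0,0.134,0.05],"delta_rot": [0,0,0],"fingers": -1},{"slide": [0,0,0.15],"delta_rot": [0,0,0],"fingers": -1},{"slide": [0,0,0.15],"delta_rot": [0,0,0],"fingers": -1},{"slide": [0,0,0.05],"delta_rot": [0,0,0],"fingers": -1},{"slide": [0,0,0.03],"delta_rot": [0,0,0],"fingers": -1},{"slide": [0,0,0],"delta_rot": [0,0,0],"fingers": -1}])

```text
time_s: 14.75
tcp_pos: [0.4467, 0.12, 0.0253]
eef_rot: [180.0, 0.0, -178.1]
contact_force: [-0.1, -0.4, -0.1]
gripper_width: 0.028
gripper_force: 35.0
```

```bash
python3 go.py .4463 .1204 .0224 -178.2; python3 - <<'E'
from plant import r;import cv2,numpy as np,pickle
a=r.capture("scene");b=r.capture("top");pickle.dump({"scene":a,"top":b},open("c2.pkl","wb"))
A=cv2.resize(a["image"][160:260,150:320],(612,360),interpolation=cv2.INTER_CUBIC)
B=cv2.resize(b["image"][130:250,160:400],(480,240),interpolation=cv2.INTER_CUBIC)
o=np.zeros((600,620,3),np.uint8);o[:360,:612]=A;o[360:600,:480]=B;cv2.imwrite("pics/s3.png",o)
E
```

```text
t 14.75 pos [0.4467 0.12   0.0253] rot [ 180.     0.  -178.1] w 0.028 F [-0.1 -0.4 -0.1] j [  40   15  -40    0  -35 -128]
slide now [0.002 0.003 0.019] slide at target yaw [0.002 0.003 0.019] turn [0.   0.   0.01]
```

View pics/s3.png

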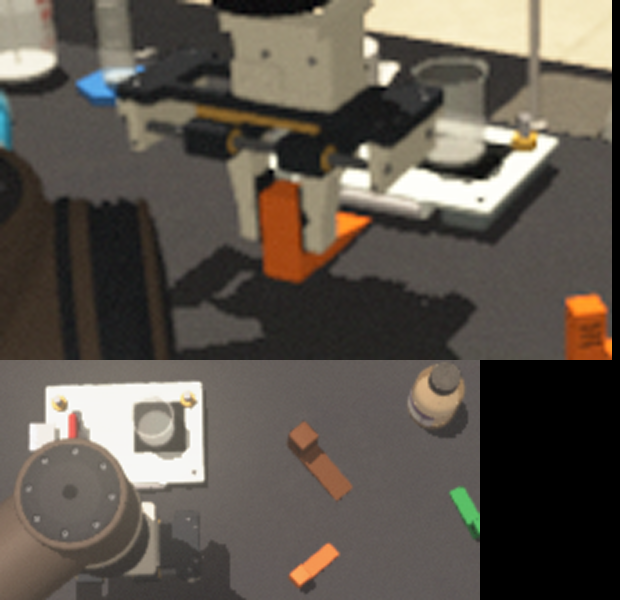

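The gripped wedge stands upright with its base corner at about (290,278) and its tip at (372,218), just before the lip bar. The beaker and the other wedges are unmoved. I'll set it down and check the tip position.

Emit:
play_rows(rows=[{"slide": [0,0.003,0.01],"delta_rot": [0,0,0],"fingers": -1},{"slide": [0,0,0.008],"delta_rot": [0,0,0.01],"fingers": -1},{"slide": [0,0,0],"delta_rot": [0,0,0],"fingers": -1}])

```text
time_s: 15.22
tcp_pos: [0.4466, 0.1205, 0.0224]
eef_rot: [180.0, 0.0, -178.2]
contact_force: [0.3, 0.4, -1.1]
gripper_width: 0.0277
gripper_force: 35.0
```

```bash
python3 go.py .5013 .1221 .0224 -178.2; python3 - <<'E'
from h import *;from plant import r;import pickle
a=r.capture("scene");s=r.get_state()
for b in blobs(a["image"],(4,200,90),(14,255,255))[:3]:print(cv2.boundingRect(b),cv2.approxPolyDP(b,1.2,True)[:,0].tolist())
y=np.radians(1.8);u=np.array([np.cos(y),np.sin(y),0]);v=np.array([-u[1],u[0],0]);p=s["tcp_pos"]*[1,1,0]
for nm,f,l,z in(("tipR",.084,-.014,.002),("tipL",.084,.014,.002),("tabbackR0",-.014,-.014,0),("tabRtop",-.014,-.014,.06),("tabbackL0",-.014,.014,0)):print(nm,proj(a,p+u*f+v*l+[0,0,z]).round(1))
E
```

```text
t 15.22 pos [0.4466 0.1205 0.0224] rot [ 180.     0.  -178.2] w 0.0277 F [ 0.3  0.4 -1.1] j [  40   15  -40    0  -35 -128]
slide now [-0.365 -0.001  0.   ] slide at target yaw [-0.365 -0.001 -0.   ] turn [ 0.  0. -0.]
(222, 212, 30, 27) [[226, 212], [222, 215], [224, 229], [223, 236], [233, 238], [251, 221], [244, 220], [250, 222], [239, 232], [236, 232], [233, 230], [232, 213]]
(308, 243, 31, 21) [[308, 243], [308, 260], [310, 263], [338, 259], [319, 258], [317, 253], [317, 245], [316, 244], [316, 246], [310, 247]]
tipR [252.5 221. ]
tipL [242.7 219.1]
tabbackR0 [233.1 239.3]
tabRtop [231.5 216.2]
tabbackL0 [222.7 237. ]
```

Emit:
play_rows(rows=[{"slide": [0,0,0.006],"delta_rot": [0,0,0],"fingers": -1},{"slide": [-0.06,0,0],"delta_rot": [0,0,0],"fingers": -1},{"slide": [-0.08,0,0],"delta_rot": [0,0,0],"fingers": -1},{"slide": [-0.06,0,0],"delta_rot": [0,0,0],"fingers": -1},{"slide": [0,0,0],"delta_rot": [0,0,0],"fingers": -1}])

```text
time_s: 15.9
tcp_pos: [0.4783, 0.1221, 0.0223]
eef_rot: [179.9, 0.2, -178.2]
contact_force: [0.8, -0.4, 7.2]
gripper_width: 0.028
gripper_force: 35.0
```

Emit:
play_rows(rows=[{"slide": [-0.02,0,0],"delta_rot": [0,0,0],"fingers": -1},{"slide": [0,0,0],"delta_rot": [0,0,0],"fingers": -1}])

```text
time_s: 16.15
tcp_pos: [0.4807, 0.1219, 0.0224]
eef_rot: [180.0, 0.1, -178.2]
contact_force: [0.6, -0.9, 7.5]
gripper_width: 0.0278
gripper_force: 35.0
```

Emit:
play_rows(rows=[{"slide": [-0.02,0,0],"delta_rot": [0,0,0],"fingers": -1},{"slide": [0,0,0],"delta_rot": [0,0,0],"fingers": -1}])

```text
time_s: 16.4
tcp_pos: [0.4836, 0.122, 0.0224]
eef_rot: [180.0, 0.1, -178.2]
contact_force: [-0.5, -0.9, 7.6]
gripper_width: 0.0278
gripper_force: 35.0
```

Emit:
play_rows(rows=[{"slide": [-0.01,0,0],"delta_rot": [0,0,0],"fingers": -1},{"slide": [0,0,0],"delta_rot": [0,0,0],"fingers": -1}])

```text
time_s: 16.65
tcp_pos: [0.4848, 0.1219, 0.0223]
eef_rot: [180.0, 0.1, -178.2]
contact_force: [-0.3, 0.4, 8.9]
gripper_width: 0.0275
gripper_force: 35.0
```

Emit:
play_rows(rows=[{"slide": [-0.01,0,0],"delta_rot": [0,0,0],"fingers": -1},{"slide": [0,0,0],"delta_rot": [0,0,0],"fingers": -1}])

```text
time_s: 16.9
tcp_pos: [0.4863, 0.122, 0.0223]
eef_rot: [180.0, 0.1, -178.2]
contact_force: [-0.5, -0.6, 9.1]
gripper_width: 0.0271
gripper_force: 35.0
```

Emit:
play_rows(rows=[{"slide": [-0.01,0,0],"delta_rot": [0,0,0],"fingers": -1},{"slide": [0,0,0],"delta_rot": [0,0,0],"fingers": -1}])

```text
time_s: 17.15
tcp_pos: [0.4872, 0.1218, 0.0224]
eef_rot: [180.0, 0.0, -178.2]
contact_force: [-3.9, 0.5, 12.0]
gripper_width: 0.0276
gripper_force: 35.0
```

Emit:
play_rows(rows=[{"slide": [-0.01,0,0],"delta_rot": [0,0,0],"fingers": -1},{"slide": [0,0,0],"delta_rot": [0,0,0],"fingers": -1}])

```text
time_s: 17.4
tcp_pos: [0.4884, 0.1216, 0.0224]
eef_rot: [-180.0, 0.0, -178.2]
contact_force: [-4.8, -0.7, 13.9]
gripper_width: 0.0277
gripper_force: 35.0
```

Emit:
play_rows(rows=[{"slide": [-0.015,0,0],"delta_rot": [0,0,0],"fingers": -1},{"slide": [-0.015,0,0],"delta_rot": [0,0,0],"fingers": -1},{"slide": [-0.015,0,0],"delta_rot": [0,0,0],"fingers": -1},{"slide": [0,0,0],"delta_rot": [0,0,0],"fingers": -1}])

```text
time_s: 17.9
tcp_pos: [0.4952, 0.1218, 0.0223]
eef_rot: [-180.0, 0.0, -178.2]
contact_force: [-4.0, -0.7, 12.8]
gripper_width: 0.028
gripper_force: 35.0
```

Emit:
play_rows(rows=[{"slide": [-0.015,0,0],"delta_rot": [0,0,0],"fingers": -1},{"slide": [-0.015,0,0],"delta_rot": [0,0,0],"fingers": -1},{"slide": [-0.01,0,0],"delta_rot": [0,0,0],"fingers": -1},{"slide": [0,0,0],"delta_rot": [0,0,0],"fingers": -1}])

```text
time_s: 18.4
tcp_pos: [0.5011, 0.122, 0.0224]
eef_rot: [-180.0, 0.0, -178.2]
contact_force: [-5.6, -1.1, 13.3]
gripper_width: 0.0277
gripper_force: 35.0
```

```bash
python3 go.py .5017 .1221 .0224 -178.2; python3 - <<'E'
from h import *;from plant import r;import pickle
im=[pickle.load(open(f"c{k}.pkl","rb"))["scene"] for k in(0,2)];a=r.capture("scene");b=r.capture("top")
pickle.dump({"scene":a,"top":b},open("c3.pkl","wb"))
# image shift of plate right part and beaker vs c2
g=lambda c,x0,y0,x1,y1:cv2.cvtColor(c["image"],cv2.COLOR_BGR2GRAY)[y0:y1,x0:x1].astype(np.float32)
for bx in((258,170,310,225),(285,190,310,222),(264,174,290,195)):
    print(bx,[np.round(cv2.phaseCorrelate(g(c,*bx),g(a,*bx),cv2.createHanningWindow((bx[2]-bx[0],bx[3]-bx[1]),cv2.CV_32F)),2) if 0 else (np.round(cv2.phaseCorrelate(g(c,*bx),g(a,*bx))[0],2)) for c in im])
print("3mm px",proj(a,[.54,.03,.027])-proj(a,[.54,.03,.024]))
A=cv2.resize(a["image"][160:250,180:320],(700,450),interpolation=cv2.INTER_CUBIC);cv2.imwrite("pics/s4.png",A)
E
```

```text
t 18.4 pos [0.5011 0.122  0.0224] rot [-180.     0.  -178.2] w 0.0277 F [-5.6 -1.1 13.3] j [  36   19  -33    0  -38 -124]
slide now [-0.004  0.001 -0.   ] slide at target yaw [-0.004  0.001 -0.   ] turn [-0.  0.  0.]
(258, 170, 310, 225) [array([-0.13, -0.67]), array([-0.06, -0.67])]
(285, 190, 310, 222) [array([ 0.39, -0.99]), array([ 0.37, -1.  ])]
(264, 174, 290, 195) [array([3.85, 0.05]), array([ 1.17, -0.43])]
3mm px [-0.01400691 -1.10487445]
```

View pics/s4.png

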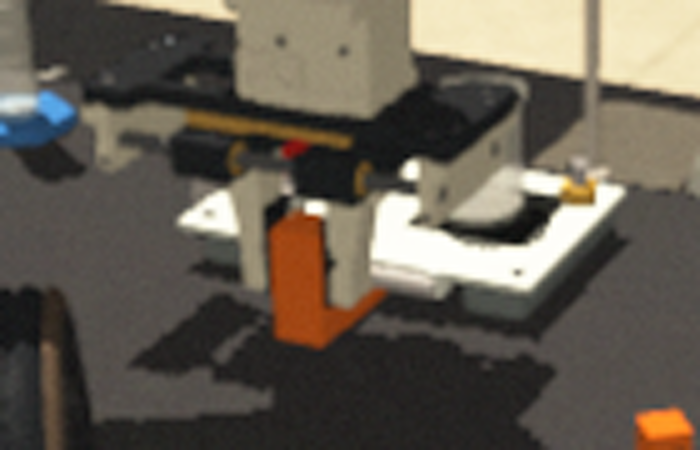

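The plate edge has risen about 1 px, roughly 2.8 mm. The wedge is flat and square under the bar at (385,290), and the beaker is still standing at (490,200). One small settle, then hand in.

Emit:
play_rows(rows=[{"slide": [-0.004,0,0],"delta_rot": [0,0,0],"fingers": -1},{"slide": [0,0,0],"delta_rot": [0,0,0],"fingers": -1},{"slide": [0,0,0],"delta_rot": [0,0,0],"fingers": -1}])

```text
time_s: 18.88
tcp_pos: [0.5015, 0.122, 0.0224]
eef_rot: [-180.0, 0.0, -178.2]
contact_force: [-6.4, -0.4, 13.3]
gripper_width: 0.0278
gripper_force: 35.0
```

```bash
python3 go.py .5017 .1221 .0224 -178.2; python3 -c "
from plant import r;print(r.close_job())"
```

```text
t 18.88 pos [0.5015 0.122  0.0224] rot [-180.     0.  -178.2] w 0.0278 F [-6.4 -0.4 13.3] j [  35   19  -33    0  -38 -124]
slide now [-0.001  0.001 -0.   ] slide at target yaw [-0.001  0.001 -0.   ] turn [-0.  0.  0.]
the job is handed in; nothing more can be done
None
```

The job is handed in at 18.9 s, verdict not shown: the clamp is turned a quarter turn clockwise, and the orange wedge (carried level over the small wedge, then set down and pushed in flat) holds the plate up about 3 mm in the grip, with the beaker still standing and the bottle and timer never approached.

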